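# Open the press-and-turn safety cap of the rinse canister

## Task

Open the white rinse canister: flip the black tab on its red cap up until it stands upright, then by the tab press the cap down gently against its spring and unscrew it anticlockwise until you feel it come to its stop, without forcing it. Lift the cap out and set it down gently, upright with its tab still up, in the card tray; leave the brown bottle, the measuring cup and the pebble where they are.

Things in the scene. Friction and masses are not known exactly. Their poses are not given: they have to be found in the camera images.
- canister: White round canister, fixed to the table: base plate 148 mm across, tank 131 mm across to 62 mm up, narrowing to a neck collar 70 mm across (bore 62 mm) that rises from 85 to 123 mm. Origin at the centre of its underside, z along the cap's axis, x along the shut tab. Two 4 mm studs on the collar beside the tab stop the cap turning while the tab is down.
- neck (a point): Centre of the collar's rim, 123 mm up the canister. The cap sits in a notch on a spring (6 N at rest, 1.4 N more per mm). Raise the tab, press the cap down 3.5 to 5 mm (11 to 13 N; hard floor at 5 mm) and turn it anticlockwise seen from above, pressed for the first 46 degrees to pass a 3 mm tooth; then it turns freely (the press may be eased) to a hard stop.
- stem_foot (a point): Centre of the cap's underside, the foot of its stem, 28.5 mm below the hinge pin. The stop is hidden and differs each time: 54 to 88 degrees from shut. Only in the last 6 degrees before it are the cap's lugs free; there the spring raises it 2 to 3 mm when not held down. 50 N of contact in all between cap and canister (about 0.7 N m at the stop, ramming, pulling while locked) is damage.
- cap_axis (a point): Point on the cap's axis at the tab's hinge pin, 128.5 mm above the table when shut; z up, x along the shut tab. Red cap, 80 g: disc 58 mm across, 5 mm thick, top 5.5 mm below this point and flush with the collar; stem 34 mm across, 18 mm long, with two lugs to 28 mm from the axis; hinge ears 33 mm apart over all, to 4.5 mm above this point. It must rise 25 mm to come out.
- tab_end (a point): Gripping point of the black tab, mid-thickness, 53 mm from the hinge pin, 11 mm from its end. Tab 22 mm wide, 9 mm thick, 64 mm from pin to end; shut, it lies flat and its outer 29 mm stand clear beyond the collar, with 25 mm of free space below; raised, it stands on the cap's axis. x runs from pin to end, y along the pin.
- cap_tab (a joint): Angle of the tab: 0 lying flat and shut, 1.57 upright (end of its travel); a stiff hinge, 0.05 N m, stays where it is left.
- card_tray: Cream folded-card tray, 94 mm (x) by 142 mm (y), walls 16 mm high, floor 2 mm thick; origin at the centre of its underside.
- bottle_mid (a point): Middle (59 mm up) of a brown bottle with black cap, 54 mm across, 118 mm high; to be left alone.
- cup_mid (a point): Middle (37 mm up) of a clear graduated cup, 67 mm across, 74 mm high; to be left alone.
- pebble_mid (a point): Middle of a dark pebble, 40x42x19 mm; to be left alone.
There are look-alikes about, which are no part of the job. Of the things shaped like the part that bears stem_foot, the red one is meant.

How it is judged:
By the outcome, as a careful person would: the job done as asked, in the order asked, and still so for the second after the job is handed in, with the robot touching nothing.
It also fails if it takes over 72 s, if anything falls off the work surface, if the arm or the gripper's body presses on something with over 40 N, if the wrist force passes 120 N, or if a joint passes its speed limit or range.

## Robot

A 6-joint arm with a two-finger parallel gripper is mounted at the origin on the work surface; the furniture and walls round the work are solid. World frame = base frame: x ahead of the robot, y to its left, z up, the work surface at z = 0. Lengths are in m, angles in degrees, forces in N, time in s.
With the tool pointing down it reaches from about 0.25 to 0.725 m from the base axis. Payload 9.7 kg.
Tool frame: the origin (TCP) lies midway between the tips of the shut fingers; the grasp point (between the pads) lies 19 mm behind it; z points along the fingers, y is the line along which they close (so a half turn about z gives the same grasp; the last joint's range is limited). The gripper opens to 85 mm and grips with 20 to 120 N. Pads are 22 mm wide; open, the fingers measure 114 mm over their backs; the gripper's body (76 mm by 85 mm) begins 54 mm behind the grasp point. The pads swing forward as they close: fully open they stand 13 mm farther back than shut.
Start: joints at [-65.661, 4.979, 10.078, 95.1, 0, 90], TCP at [0.227, -0.501, 0.231] pointing down, gripper open.
Joint ranges: [-179.16, 179.16], [-48.56, 103.87], [-65.8, 70.77], [-126.05, 130.52], [-82.76, 87.17], [-180, 180]. Speed limits (degrees/s): [127.2, 127.2, 147.25, 180, 180, 180].

## Interface

Orientations are given as [roll, pitch, yaw] about the fixed x, y, z axes, in that order (R = Rz(yaw) Ry(pitch) Rx(roll)).
In Python, from workcell import bot gives the robot as it stands.
- The arm moves only by the shell command python3 -m crank 'ROWS' [FORCE]. ROWS is JSON, a list of rows, each an object with "gripper": the finger opening in mm, from 0 to 85.4; "travel": the shift along the tool's x, y, z in mm, a list of three; "twist": the turn, a rotation vector about the tool's x, y, z in rad, a list of three. In form: [{"gripper": gripper, "travel": [tx, ty, tz], "twist": [rx, ry, rz]}, ...]. A call has 1 to 12 rows; each row shifts and turns the commanded pose from where the row before left it, along the tool's axes as they then stand; what a row does not reach is not made up. A row lasts 1/8 s, in which the tool goes at most 62.5 mm and 10.7 degrees, less where a joint would pass 70% of its speed; a pose out of reach is approached as far as the arm can. A call is refused whole if a number of a shift passes 62.5 or a number of a turn 0.188, either way. A call with a gripper value outside its range is refused whole. The fingers move at their own pace and stop on an object; FORCE is the grip in N (left out, the last holds). Time passes only in rows, so rows that do not move let the fingers close. It gives the time, the measured TCP pose, the force, the opening and the grip force at its end, in the units of the state.
- bot.get_obs(): the state, without advancing time (a new reading comes with each control period).
- bot.camera(name): name is "side" or "top"; returns the picture (384x512x3 uint8, red, green, blue); there is no depth.
- bot.calibration(name): a dict with "vfov" (degrees; the focal length in pixels is half the picture's height over the tangent of half this angle, whatever the lens; pixels are square), "cx", "cy" (the principal point, pixels), "camera_from_world" (4x4, takes a point from world to camera coordinates). Camera axes: x right, y down, z forward; pixel columns grow to the right and rows downward; lengths in m; the calibration is good to about 2 mm. A picture is of the moment at which its call begins. calibration takes no time and is no camera call.
- bot.job_done(): hands the job in; it is judged then, once.
The state is a dict: "time": time; "q": joint angles; "qd": joint speeds; "joint_efforts": joint torques, N m; "ee_pos": TCP position; "tcp_rot": TCP orientation; "wrist_force": force on the tool from outside, world axes, zero at the start; "torque": the same for the moment, N m; "opening": finger opening in m; "grasp_force": force on a finger pad.
Only numpy, scipy, OpenCV 4.12 (cv2) and the standard library are available. Lean on these libraries where they do the work, as an engineer would, in place of code of your own. Each camera call takes 0.05 s, during which the arm holds its last target. There are 200 camera calls.

## Working session

There is one attempt and no reset: what is moved stays moved. The work goes in short steps, Python scripts to look and compute and a shell command to move; the robot and the scene stay as the last step left them, time stands still between calls to the robot, and variables do not carry over. Pictures are saved under pics/ and viewed, at most 10 in all, crops included, and the job is handed in when it is done.

```bash
ls; mkdir -p pics; python3 - <<'E'
from workcell import bot
import cv2,numpy as np
o=bot.get_obs();print(o)
ims=[]
for n in("top","side"):
    im=bot.camera(n);cv2.imwrite(f"pics/{n}0.png",im[:,:,::-1]);c=bot.calibration(n);print(n,c)
E
```

```text
pics
{'time': 0.0, 'q': array([-6.56608224e+01,  5.01218867e+00,  1.00353301e+01,  9.50991578e+01,
        1.22634583e-03,  8.99997243e+01]), 'qd': array([-0.00626363,  0.00776907, -0.05679945,  0.05031356, -0.0647694 ,
       -0.01074388]), 'joint_efforts': array([-1.87143734e-03, -5.20384848e+01,  4.64806151e+01,  1.62045378e-02,
        4.09533357e-05, -3.55053523e-06]), 'ee_pos': array([ 0.22659059, -0.50091419,  0.23058047]), 'tcp_rot': array([-1.79923984e+02, -1.22671056e-03,  2.43394517e+01]), 'wrist_force': array([-0.00621818,  0.13707902, -0.16885468]), 'torque': array([-0.01378364, -0.04735451, -0.04081452]), 'grasp_force': 0.0, 'opening': 0.08541736772693076}
top {'vfov': 42.58945825144043, 'cx': 251.02736482240223, 'cy': 193.91486288557724, 'camera_from_world': array([[ 0.0134308 , -0.99989103,  0.00612722, -0.06029169],
       [-0.99403779, -0.0140148 , -0.10813163,  0.54107382],
       [ 0.10820572, -0.0046384 , -0.9941177 ,  1.1788958 ],
       [ 0.        ,  0.        ,  0.        ,  1.        ]])}
side {'vfov': 44.155126493805696, 'cx': 259.30533810254724, 'cy': 194.36588553933265, 'camera_from_world': array([[-9.99977061e-01,  5.93136749e-03,  3.27044165e-03,
         5.21651476e-01],
       [-3.12720255e-04,  4.41901584e-01, -8.97063483e-01,
         1.19109169e-01],
       [-6.76602653e-03, -8.97043928e-01, -4.41889593e-01,
         1.26544278e+00],
       [ 0.00000000e+00,  0.00000000e+00,  0.00000000e+00,
         1.00000000e+00]])}
```

View pics/top0.png

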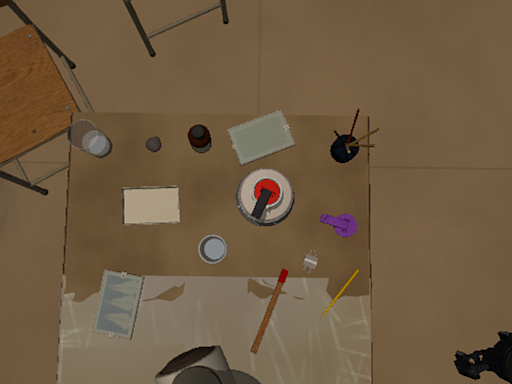

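View pics/side0.png

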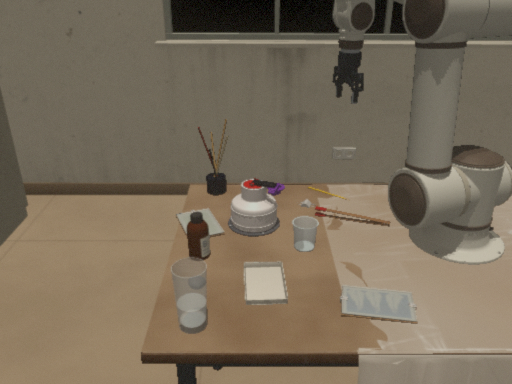

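The top view shows the canister at about (265,196), with the tab pointing to (258,217) toward the robot. The tray is at (151,205), the clear cup at (212,249), the bottle at (199,138) and the pebble at (153,144). The side view agrees.

```bash
cat > h.py <<'E'
from workcell import bot
import cv2,numpy as np
def ray(n,u,v):
    c=bot.calibration(n);f=192/np.tan(np.radians(c['vfov']/2));T=c['camera_from_world'];R=T[:3,:3]
    return -R.T@T[:3,3], R.T@np.array([(u-c['cx'])/f,(v-c['cy'])/f,1])
def plane(n,u,v,z):
    o,d=ray(n,u,v);return o+d*(z-o[2])/d[2]
def proj(n,p):
    c=bot.calibration(n);f=192/np.tan(np.radians(c['vfov']/2));q=c['camera_from_world']@np.append(p,1)
    return np.array([c['cx']+f*q[0]/q[2],c['cy']+f*q[1]/q[2]])
def tri(p1,p2):
    (a,d),(b,e)=ray('top',*p1),ray('side',*p2)
    s=np.linalg.lstsq(np.c_[d,-e],b-a,rcond=None)[0];return (a+d*s[0]+b+e*s[1])/2
E
python3 - <<'E'
from h import *
im=cv2.imread('pics/top0.png');h=cv2.cvtColor(im,cv2.COLOR_BGR2HSV).astype(int)
m=np.zeros(h.shape[:2],bool);m[150:240,225:305]=1
red=m&((h[...,0]<8)|(h[...,0]>172))&(h[...,1]>170)&(h[...,2]>100)
blk=m&(h[...,2]<70)
def big(b):
    n,l,s,c=cv2.connectedComponentsWithStats(b.astype(np.uint8));i=1+s[1:,4].argmax();return l==i
r=big(red);v,u=np.nonzero(r);P=np.array([plane('top',a,b,.123) for a,b in zip(u,v)])
(c,rad)=cv2.minEnclosingCircle(P[:,:2].astype(np.float32)*1000);print('red',c,rad,len(u))
b=big(blk);v,u=np.nonzero(b);P=np.array([plane('top',a,bb,.133) for a,bb in zip(u,v)])[:,:2]*1000
print('blk',len(u),u.min(),u.max(),v.min(),v.max(),cv2.minAreaRect(P.astype(np.float32)),P.mean(0))
print(cv2.fitLine(P.astype(np.float32),cv2.DIST_L2,0,.01,.01).ravel())
t=cv2.inRange(im,(140,170,190),(255,255,255));t[:170]=0;t[235:]=0;t[:,:105]=0;t[:,195:]=0
b=big(t>0);v,u=np.nonzero(b);P=np.array([plane('top',a,bb,.01) for a,bb in zip(u,v)])[:,:2]*1000
print('tray',cv2.minAreaRect(P.astype(np.float32)))
w=m&(h[...,1]<60)&(h[...,2]>150);b=big(w|red|blk);cv2.imwrite('pics/crop.png',cv2.resize(im[150:245,215:315],None,fx=6,fy=6,interpolation=2))
for n,p in(('bottle',(199,132,.118)),('cup',(212,249,.037)),('can2',(95,145,.06)),('peb',(153,144,.01)),('pencils',(345,148,.05)),('purple',(340,223,.01)),('table L',(70,200,0)),('glass',(95,145,0))):print(n,plane('top',*p).round(3))
E
```

```text
red (538.5748901367188, -87.34443664550781) 28.750614166259766 352
blk 289 251 271 189 219 ((509.3982849121094, -74.74219512939453), (21.858192443847656, 68.99422454833984), 67.30516052246094) [509.6967498  -74.95074264]
[ 9.2231613e-01 -3.8643619e-01  5.0969675e+02 -7.4950745e+01]Traceback (most recent call last):
  File "<stdin>", line 14, in <module>
  File "<stdin>", line 7, in big
ValueError: attempt to get argmax of an empty sequence
```

```bash
python3 - <<'E'
from h import *
im=cv2.imread('pics/top0.png');print(im[205,151])
t=(np.abs(im.astype(int)-im[205,151])<40).all(2).astype(np.uint8);t[:170]=0;t[235:]=0;t[:,:105]=0;t[:,195:]=0
n,l,s,c=cv2.connectedComponentsWithStats(t);v,u=np.nonzero(l==1+s[1:,4].argmax())
for z in(.002,.016):
    P=np.array([plane('top',a,b,z) for a,b in zip(u,v)])[:,:2]*1000;print('tray',cv2.minAreaRect(P.astype(np.float32)))
for n,p in(('bottle',(199,132,.118)),('cup',(212,249,.037)),('peb',(153,144,.01)),('pencils',(345,148,.05))):print(n,plane('top',*p).round(3))
E
python3 -m crank '[{"gripper":50,"travel":[35,-24,0],"twist":[0,0,0]},{"gripper":50,"travel":[35,-24,0],"twist":[0,0,0]},{"gripper":50,"travel":[35,-24,0],"twist":[0,0,0]},{"gripper":50,"travel":[35,-24,0],"twist":[0,0,0]},{"gripper":50,"travel":[35,-24,0],"twist":[0,0,0]},{"gripper":50,"travel":[35,-24,0],"twist":[0,0,0]},{"gripper":50,"travel":[35,-24,0],"twist":[0,0,0]},{"gripper":50,"travel":[35,-24,0],"twist":[0,0,0]},{"gripper":50,"travel":[35,-24,0],"twist":[0,0,0]},{"gripper":50,"travel":[35,-24,0],"twist":[0,0,0]},{"gripper":50,"travel":[35,-24,0],"twist":[0,0,0]},{"gripper":50,"travel":[35,-24,0],"twist":[0,0,0]}]' 20
python3 -m crank '[{"gripper":40,"travel":[0,0,0],"twist":[0,0,0.137]},{"gripper":40,"travel":[0,0,0],"twist":[0,0,0.137]},{"gripper":40,"travel":[0,0,0],"twist":[0,0,0.137]},{"gripper":40,"travel":[0,0,0],"twist":[0,0,0.137]},{"gripper":40,"travel":[0,0,0],"twist":[0,0,0.137]},{"gripper":40,"travel":[0,0,0],"twist":[0,0,0.137]},{"gripper":40,"travel":[0,0,0],"twist":[0,0,0]}]'
```

```text
[130 154 171]
tray ((510.7767333984375, 195.6066436767578), (89.33057403564453, 137.33726501464844), 2.8047232627868652)
time: 1.6
ee_pos: [0.4911, -0.0643, 0.231]
tcp_rot: [-180.0, 0.0, 24.3]
wrist_force: [0.7, -0.6, -0.2]
opening: 0.0499
grasp_force: 0.0
time: 2.48
ee_pos: [0.4722, -0.134, 0.2309]
tcp_rot: [-177.0, 0.3, -17.5]
wrist_force: [0.7, 0.7, 0.6]
opening: 0.04
grasp_force: 0.0Traceback (most recent call last):
  File "<stdin>", line 6, in <module>
  File "h.py", line 7, in plane
    o,d=ray(n,u,v);return o+d*(z-o[2])/d[2]
        ~~~^^^^^^^
  File "h.py", line 4, in ray
    c=bot.calibration(n);f=192/np.tan(np.radians(c['vfov']/2));T=c['camera_from_world'];R=T[:3,:3]
ValueError: time passes only in moves, steps and waits
```

```bash
python3 - <<'E'
import re
s=open('h.py').read()
s=s.replace("def ray","C={n:bot.calibration(n) for n in('top','side')}\ndef ray",1)
h,t=s.split('def ray',1);open('h.py','w').write(h+'def ray'+t.replace('bot.calibration(n)','C[n]'))
E
python3 -m crank '[{"gripper":40,"travel":[0,0,0],"twist":[0,0,0]}]'
python3 - <<'E'
from h import *
o=bot.get_obs();print(o['q'].round(2),o['ee_pos'],o['tcp_rot'])
E
```

```text
time: 2.6
ee_pos: [0.4728, -0.1321, 0.2311]
tcp_rot: [-177.0, 0.3, -17.3]
wrist_force: [1.0, -0.3, 0.2]
opening: 0.0398
grasp_force: 0.0
[-17.33  -2.85   2.06  95.21   2.96 179.94] [ 0.47282205 -0.13211028  0.2310787 ] [-177.04080786    0.29035499  -17.27140078]
```

```bash
python3 -m crank '[{"gripper":40,"travel":[0,0,0],"twist":[-0.0517,0.005,0]},{"gripper":40,"travel":[0,0,0],"twist":[0,0,-0.18]},{"gripper":40,"travel":[0,0,0],"twist":[0,0,-0.18]},{"gripper":40,"travel":[0,0,0],"twist":[0,0,-0.18]},{"gripper":40,"travel":[0,0,0],"twist":[0,0,-0.18]},{"gripper":40,"travel":[0,0,0],"twist":[0,0,-0.18]},{"gripper":40,"travel":[0,0,0],"twist":[0,0,-0.18]},{"gripper":40,"travel":[0,0,0],"twist":[0,0,-0.18]},{"gripper":40,"travel":[0,0,0],"twist":[0,0,-0.18]},{"gripper":40,"travel":[0,0,0],"twist":[0,0,-0.18]},{"gripper":40,"travel":[0,0,0],"twist":[0,0,-0.18]},{"gripper":40,"travel":[0,0,0],"twist":[0,0,-0.18]}]'
python3 -m crank '[{"gripper":40,"travel":[0,0,0],"twist":[0,0,-0.18]},{"gripper":40,"travel":[0,0,0],"twist":[0,0,-0.18]},{"gripper":40,"travel":[0,0,0],"twist":[0,0,-0.18]},{"gripper":40,"travel":[0,0,0],"twist":[0,0,-0.18]},{"gripper":40,"travel":[0,0,0],"twist":[0,0,-0.18]},{"gripper":40,"travel":[0,0,0],"twist":[0,0,-0.16]},{"gripper":40,"travel":[0,0,0],"twist":[0,0,0]}]'
cat >> h.py <<'E'
from scipy.spatial.transform import Rotation as Ro
def st():
    o=bot.get_obs();R=Ro.from_euler('xyz',o['tcp_rot'],degrees=True).as_matrix()
    print(round(o['time'],2),'q',o['q'].round(1),'pos',(o['ee_pos']*1000).round(1),'rot',o['tcp_rot'].round(2),'F',o['wrist_force'].round(1),'M',o['torque'].round(2),'open',round(o['opening']*1000,1),'g',round(o['grasp_force'],1));return o,R
E
python3 - <<'E'
from h import *
o,R=st();t=np.array([489.7,-66.9,170]);print('to hover',R.T@(t-o['ee_pos']*1000))
for n,p in(('bottle',(199,132,.118)),('cup',(212,249,.037)),('peb',(153,144,.01)),('pencils',(345,148,.05))):print(n,plane('top',*p).round(3))
E
```

```text
time: 4.1
ee_pos: [0.4709, -0.1386, 0.2312]
tcp_rot: [179.9, -0.3, 97.3]
wrist_force: [-0.6, 0.7, -0.4]
opening: 0.04
grasp_force: 0.0
time: 4.97
ee_pos: [0.4709, -0.1388, 0.2312]
tcp_rot: [179.7, -0.0, 157.6]
wrist_force: [-0.1, 0.2, 0.2]
opening: 0.04
grasp_force: 0.0
4.97 q [-16.6  -3.1   1.9  95.    0.3   5.8] pos [ 470.9 -138.8  231.2] rot [ 1.7967e+02 -2.0000e-02  1.5756e+02] F [-0.1  0.2  0.2] M [-0.08 -0.06 -0.04] open 40.0 g 0.0
to hover [10.01031675 73.25507975 61.65506425]
bottle [0.674 0.069 0.118]
cup [0.406 0.039 0.037]
peb [0.667 0.196 0.01 ]
pencils [ 0.655 -0.28   0.05 ]
```

```bash
python3 -m crank '[{"gripper":40,"travel":[3,24,13],"twist":[0.003,0,0.003]},{"gripper":40,"travel":[3,25,25],"twist":[0.003,0,0]},{"gripper":40,"travel":[4,24,25],"twist":[0,0,0]},{"gripper":40,"travel":[0,0,15],"twist":[0,0,0]},{"gripper":40,"travel":[0,0,0],"twist":[0,0,0]}]'
python3 - <<'E'
from h import *
o,R=st()
im=bot.camera('side');cv2.imwrite('pics/s1.png',cv2.resize(im[150:250,210:310,::-1],None,fx=6,fy=6,interpolation=cv2.INTER_CUBIC))
im=bot.camera('top');cv2.imwrite('pics/t1.png',im[:,:,::-1])
c=np.array([.5386,-.0873,.1285]);d=np.array([-.923,.386,0])
for p in(c,c+.053*d,c+.064*d,o['ee_pos']):print((proj('side',p)-[210,150])*6)
E
```

```text
time: 5.6
ee_pos: [0.489, -0.0682, 0.1527]
tcp_rot: [-180.0, -0.1, 157.3]
wrist_force: [-0.3, -0.4, 0.5]
opening: 0.04
grasp_force: 0.0
5.6 q [-7.9 -3.5 -7.2 86.4 -0.  14.8] pos [489.  -68.2 152.7] rot [-1.7995e+02 -1.0000e-01  1.5729e+02] F [-0.3 -0.4  0.5] M [ 0.03 -0.    0.03] open 40.0 g 0.0
[258.13347571 188.93366233]
[367.67449961 208.16058825]
[390.80158613 212.21991473]
[369.99696322 157.2247527 ]
```

View pics/s1.png

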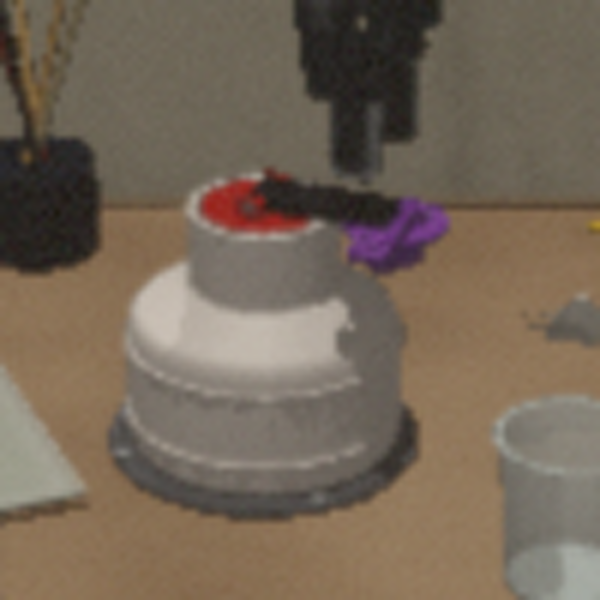

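The fingers are hovering right over the tab end: fingertips at crop (360,175), tab end at (397,210). Descending.

```bash
python3 -m crank '[{"gripper":40,"travel":[0,1.5,15],"twist":[0,0,0]},{"gripper":36,"travel":[0,0,15],"twist":[0,0,0]},{"gripper":32,"travel":[0,0,13],"twist":[0,0,0]},{"gripper":28,"travel":[0,0,0],"twist":[0,0,0]},{"gripper":28,"travel":[0,0,0],"twist":[0,0,0]}]' 20
python3 -m crank '[{"gripper":26,"travel":[0,0,0],"twist":[0,0,0]},{"gripper":25,"travel":[0,0,0],"twist":[0,0,0]},{"gripper":25,"travel":[0,0,0],"twist":[0,0,0]}]' 20
python3 -m crank '[{"gripper":24,"travel":[0,0,0],"twist":[0,0,0]},{"gripper":23.5,"travel":[0,0,0],"twist":[0,0,0]},{"gripper":23.5,"travel":[0,0,0],"twist":[0,0,0]}]' 20
python3 - <<'E'
from h import *
st()
E
```

```text
time: 6.32
ee_pos: [0.4902, -0.0669, 0.1108]
tcp_rot: [-180.0, -0.0, 157.3]
wrist_force: [0.3, 0.1, 1.5]
opening: 0.0279
grasp_force: 0.0
time: 6.7
ee_pos: [0.4902, -0.0669, 0.1108]
tcp_rot: [180.0, 0.0, 157.3]
wrist_force: [0.7, 0.5, 0.8]
opening: 0.0252
grasp_force: 0.4
time: 7.08
ee_pos: [0.4901, -0.0668, 0.1105]
tcp_rot: [-180.0, -0.0, 157.3]
wrist_force: [1.3, 1.1, 1.0]
opening: 0.0236
grasp_force: 0.7
7.08 q [ -7.8  -3.3 -11.6  81.7  -0.   14.9] pos [490.1 -66.8 110.5] rot [-1.7999e+02 -1.0000e-02  1.5735e+02] F [1.3 1.1 1. ] M [ 0.24 -0.15  0.01] open 23.6 g 0.7
```

```bash
python3 -m crank '[{"gripper":23.5,"travel":[0,0.8,0],"twist":[0,0,0]},{"gripper":22.5,"travel":[0,0,0],"twist":[0,0,0]},{"gripper":22.5,"travel":[0,0,0],"twist":[0,0,0]}]' 20
python3 -m crank '[{"gripper":21.5,"travel":[0,0,0],"twist":[0,0,0]},{"gripper":20,"travel":[0,0,0],"twist":[0,0,0]},{"gripper":20,"travel":[0,0,0],"twist":[0,0,0]}]' 20
python3 - <<'E'
from h import *
st()
E
```

```text
time: 7.45
ee_pos: [0.4903, -0.0662, 0.1104]
tcp_rot: [-180.0, -0.0, 157.3]
wrist_force: [-0.9, 0.6, 0.8]
opening: 0.0224
grasp_force: 0.1
time: 7.82
ee_pos: [0.4903, -0.0662, 0.1105]
tcp_rot: [-180.0, -0.0, 157.3]
wrist_force: [-1.5, -0.6, 0.4]
opening: 0.0216
grasp_force: 21.5
7.83 q [ -7.7  -3.2 -11.6  81.7  -0.   15. ] pos [490.3 -66.2 110.5] rot [-1.7998e+02 -3.0000e-02  1.5734e+02] F [-1.5 -0.6  0.4] M [-0.08  0.21 -0.09] open 21.6 g 21.5
```

```bash
python3 -m crank '[{"gripper":20,"travel":[-0.65,0,-8.3],"twist":[0,0,0]},{"gripper":20,"travel":[-1.95,0,-8.1],"twist":[0,0,0]},{"gripper":20,"travel":[-3.2,0,-7.7],"twist":[0,0,0]}]' 20
python3 - <<'E'
from h import *
st()
E
```

```text
time: 8.2
ee_pos: [0.4956, -0.0686, 0.1351]
tcp_rot: [-180.0, -0.0, 157.3]
wrist_force: [-0.3, -1.6, -4.9]
opening: 0.0215
grasp_force: 20.0
8.2 q [-7.9 -2.6 -8.3 84.4 -0.  14.8] pos [495.6 -68.6 135.1] rot [-1.7996e+02 -4.0000e-02  1.5734e+02] F [-0.3 -1.6 -4.9] M [-0.38  0.28 -0.22] open 21.5 g 20.0
```

```bash
python3 -m crank '[{"gripper":20,"travel":[-4.35,0,-7.1],"twist":[0,0,0]},{"gripper":20,"travel":[-5.4,0,-6.3],"twist":[0,0,0]},{"gripper":20,"travel":[-6.3,0,-5.4],"twist":[0,0,0]}]' 20
python3 -m crank '[{"gripper":20,"travel":[-7.1,0,-4.3],"twist":[0,0,0]},{"gripper":20,"travel":[-7.7,0,-3.2],"twist":[0,0,0]}]' 20
python3 - <<'E'
from h import *
st()
im=bot.camera('side');cv2.imwrite('pics/s2.png',cv2.resize(im[130:230,210:310,::-1],None,fx=6,fy=6,interpolation=cv2.INTER_CUBIC))
E
```

```text
time: 8.57
ee_pos: [0.5106, -0.0748, 0.1537]
tcp_rot: [-180.0, -0.0, 157.3]
wrist_force: [-4.2, -2.0, -3.8]
opening: 0.0213
grasp_force: 19.8
time: 8.82
ee_pos: [0.5244, -0.0804, 0.1612]
tcp_rot: [-180.0, -0.0, 157.4]
wrist_force: [-4.6, -1.6, -3.0]
opening: 0.0213
grasp_force: 19.7
8.82 q [-8.7  1.5 -1.3 87.2 -0.  13.9] pos [524.4 -80.4 161.2] rot [-1.7999e+02 -4.0000e-02  1.5736e+02] F [-4.6 -1.6 -3. ] M [-0.25  1.18 -0.05] open 21.3 g 19.7
```

View pics/s2.png

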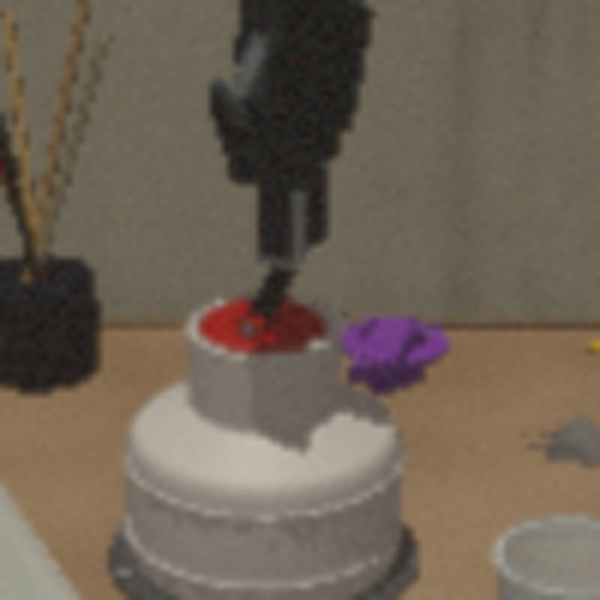

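The tab is rotating up in the grip: its foot is at crop (262,310) and it leans to (290,265). Continuing to upright.

```bash
python3 -m crank '[{"gripper":20,"travel":[-8.1,0,-1.9],"twist":[0,0,0]},{"gripper":20,"travel":[-6.0,0,-0.6],"twist":[0,0,0]},{"gripper":20,"travel":[0,0,0],"twist":[0,0,0]}]' 20
python3 - <<'E'
from h import *
o,R=st();print(R.T@o['wrist_force'])
E
python3 -m crank '[{"gripper":20,"travel":[-2,0,0],"twist":[0,0,0]},{"gripper":20,"travel":[0,0,0],"twist":[0,0,0]}]' 20
python3 - <<'E'
from h import *
o,R=st();print(R.T@o['wrist_force'])
im=bot.camera('side');cv2.imwrite('pics/s3.png',cv2.resize(im[130:230,210:310,::-1],None,fx=6,fy=6,interpolation=cv2.INTER_CUBIC))
E
```

```text
time: 9.25
ee_pos: [0.5377, -0.0858, 0.164]
tcp_rot: [180.0, 0.0, 157.4]
wrist_force: [-3.2, -1.3, 1.6]
opening: 0.0216
grasp_force: 19.6
9.25 q [-9.1  3.3  0.9 87.5 -0.  13.6] pos [537.7 -85.8 164. ] rot [1.8000e+02 3.0000e-02 1.5735e+02] F [-3.2 -1.3  1.6] M [-0.27  0.93  0.02] open 21.6 g 19.6
[ 2.47673313 -2.42820215 -1.61147681]
time: 9.5
ee_pos: [0.539, -0.0863, 0.1638]
tcp_rot: [-180.0, 0.0, 157.4]
wrist_force: [-5.4, -0.6, 2.1]
opening: 0.0218
grasp_force: 19.6
9.5 q [-9.1  3.5  1.1 87.5 -0.  13.5] pos [539.  -86.3 163.8] rot [-180.      0.    157.36] F [-5.4 -0.6  2.1] M [-0.15  1.16 -0.02] open 21.8 g 19.6
[ 4.73924513 -2.66945282 -2.13649511]
```

View pics/s3.png

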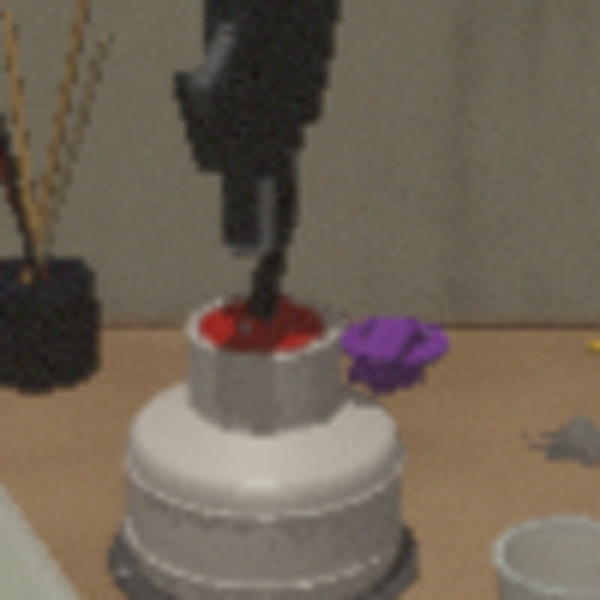

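```bash
python3 -m crank '[{"gripper":40,"travel":[0,0,0],"twist":[0,0,0]},{"gripper":40,"travel":[0,0,0],"twist":[0,0,0]},{"gripper":40,"travel":[0,0,-15],"twist":[0,0,0]},{"gripper":40,"travel":[0,0,-20],"twist":[0,0,0]},{"gripper":40,"travel":[0,0,-20],"twist":[0,0,0]},{"gripper":40,"travel":[0,0,0],"twist":[0,0,0]}]' 20
python3 - <<'E'
from h import *
st()
im=bot.camera('side');cv2.imwrite('pics/s4.png',cv2.resize(im[130:230,210:310,::-1],None,fx=6,fy=6,interpolation=cv2.INTER_CUBIC))
c=np.array([.5386,-.0873,.1285]);d=np.array([-.923,.386,0]);z=np.array([0,0,1.])
for a in(90,80,70):
  p=c+.064*(d*np.cos(np.radians(a))+z*np.sin(np.radians(a)));print(a,(proj('side',p)-[210,130])*6)
print((proj('side',c)-[210,130])*6)
E
```

```text
time: 10.3
ee_pos: [0.54, -0.0866, 0.2207]
tcp_rot: [180.0, 0.2, 157.3]
wrist_force: [-0.6, 0.4, 0.0]
opening: 0.0401
grasp_force: 0.0
10.3 q [-9.1  4.1  8.  93.7 -0.  13.5] pos [540.  -86.6 220.7] rot [179.96   0.2  157.35] F [-0.6  0.4  0. ] M [-0.02 -0.01  0.08] open 40.1 g 0.0
90 [257.75765871 177.26673443]
80 [280.98159555 182.99560777]
70 [303.59904994 192.68154879]
[258.13347571 308.93366233]
```

View pics/s4.png

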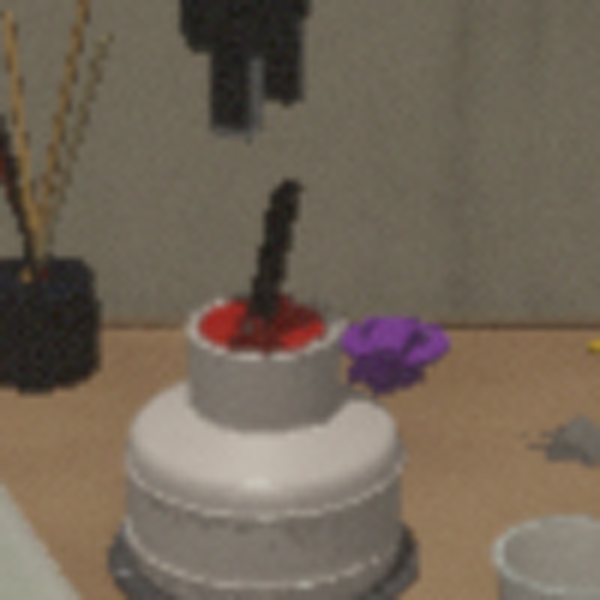

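The tab stands at about 78°: its top is at crop (288,185), and upright would be (258,177). I'll regrip aligned with the tab and rotate it rigidly the rest of the way.

```bash
python3 -m crank '[{"gripper":36,"travel":[8,-0.5,5],"twist":[0,-0.105,0]},{"gripper":34,"travel":[8.2,0,10],"twist":[0,-0.105,0]},{"gripper":32,"travel":[0,0,0],"twist":[0,0,0]},{"gripper":32,"travel":[0,0,0],"twist":[0,0,0]}]' 20
python3 - <<'E'
from h import *
o,R=st();c=np.array([538.6,-87.3,128.5]);t=np.array([-.923*.208,.386*.208,.978])
print(R.T@(c+34*t-o['ee_pos']*1000), R.T@t)
E
```

```text
time: 10.85
ee_pos: [0.5253, -0.0811, 0.2032]
tcp_rot: [180.0, 12.0, 157.4]
wrist_force: [0.9, -1.2, -0.3]
opening: 0.0319
grasp_force: 0.0
10.85 q [-7.1 -9.9 -8.5 79.9 -3.2 15.3] pos [525.3 -81.1 203.2] rot [179.99  12.01 157.35] F [ 0.9 -1.2 -0.3] M [ 0.08  0.15 -0.03] open 31.9 g 0.0
[ 1.2259886  -0.58667795 42.11782881] [ 3.83619992e-05  2.83526912e-04 -9.99893963e-01]
```

```bash
python3 -m crank '[{"gripper":32,"travel":[1.2,0,14],"twist":[0,0,0]},{"gripper":30,"travel":[0,0,14],"twist":[0,0,0]},{"gripper":26,"travel":[0,0,14],"twist":[0,0,0]},{"gripper":24,"travel":[0,0,0],"twist":[0,0,0]},{"gripper":23,"travel":[0,0,0],"twist":[0,0,0]},{"gripper":22.4,"travel":[0,0,0],"twist":[0,0,0]}]' 20
python3 - <<'E'
from h import *
o,R=st();print(R.T@o['wrist_force'])
E
```

```text
time: 11.6
ee_pos: [0.5322, -0.084, 0.1619]
tcp_rot: [180.0, 12.1, 157.3]
wrist_force: [0.5, -0.4, 0.0]
opening: 0.0224
grasp_force: 0.0
11.6 q [ -7.3  -9.3 -12.5  75.2  -3.2  15. ] pos [532.2 -84.  161.9] rot [180.    12.07 157.35] F [ 0.5 -0.4  0. ] M [ 0.1   0.19 -0.04] open 22.4 g 0.0
[-0.60863878 -0.12574478  0.09483449]
```

```bash
python3 -m crank '[{"gripper":20,"travel":[0,0,0],"twist":[0,0,0]},{"gripper":20,"travel":[0,0,0],"twist":[0,0,0]},{"gripper":20,"travel":[-1.78,0,0.05],"twist":[0,0.0524,0]},{"gripper":20,"travel":[-1.78,0,0.05],"twist":[0,0.0524,0]},{"gripper":20,"travel":[-1.78,0,0.05],"twist":[0,0.0524,0]}]' 40
python3 - <<'E'
from h import *
o,R=st();print(R.T@o['wrist_force'],R.T@o['torque'])
E
python3 -m crank '[{"gripper":20,"travel":[-1.78,0,0.05],"twist":[0,0.0524,0]},{"gripper":20,"travel":[0,0,0],"twist":[0,0,0]}]' 40
python3 - <<'E'
from h import *
o,R=st();print(R.T@o['wrist_force'],R.T@o['torque'])
E
```

```text
time: 12.22
ee_pos: [0.5371, -0.0861, 0.1627]
tcp_rot: [180.0, 3.0, 157.3]
wrist_force: [-0.1, -0.3, 3.3]
opening: 0.0212
grasp_force: 40.5
12.22 q [-8.7  0.3 -2.4 84.4 -0.7 13.9] pos [537.1 -86.1 162.7] rot [179.99   2.99 157.35] F [-0.1 -0.3  3.3] M [0.04 0.17 0.04] open 21.2 g 40.5
[-0.16485621 -0.28064901 -3.25418765] [ 0.02341773  0.17534763 -0.04257625]
time: 12.48
ee_pos: [0.5392, -0.087, 0.1621]
tcp_rot: [-180.0, 0.0, 157.3]
wrist_force: [-1.2, 0.6, 5.5]
opening: 0.0215
grasp_force: 40.8
12.47 q [-9.2  3.6  0.9 87.3 -0.  13.5] pos [539.2 -87.  162.1] rot [-1.7999e+02  2.0000e-02  1.5733e+02] F [-1.2  0.6  5.5] M [0.11 0.1  0.  ] open 21.5 g 40.8
[ 1.39270908  0.11414382 -5.53964947] [-0.05785312  0.13574605 -0.00260491]
```

```bash
python3 -m crank '[{"gripper":20,"travel":[-1.2,0,0],"twist":[0,0.035,0]},{"gripper":20,"travel":[0,0,0],"twist":[0,0,0]}]' 40
python3 - <<'E'
from h import *
o,R=st();print(R.T@o['wrist_force'],R.T@o['torque'])
im=bot.camera('side');cv2.imwrite('pics/s5.png',cv2.resize(im[130:230,210:310,::-1],None,fx=6,fy=6,interpolation=cv2.INTER_CUBIC))
E
```

```text
time: 12.72
ee_pos: [0.54, -0.0874, 0.1619]
tcp_rot: [-180.0, -1.9, 157.3]
wrist_force: [0.8, 1.2, 2.4]
opening: 0.021
grasp_force: 40.4
12.72 q [-9.4  5.6  3.1 89.3  0.4 13.2] pos [540.  -87.4 161.9] rot [-179.99   -1.94  157.34] F [0.8 1.2 2.4] M [-0.04 -0.34  0.02] open 21.0 g 40.4
[-0.18253553  1.4229543  -2.4099143 ] [-0.08942945 -0.32752775 -0.02755868]
```

View pics/s5.png

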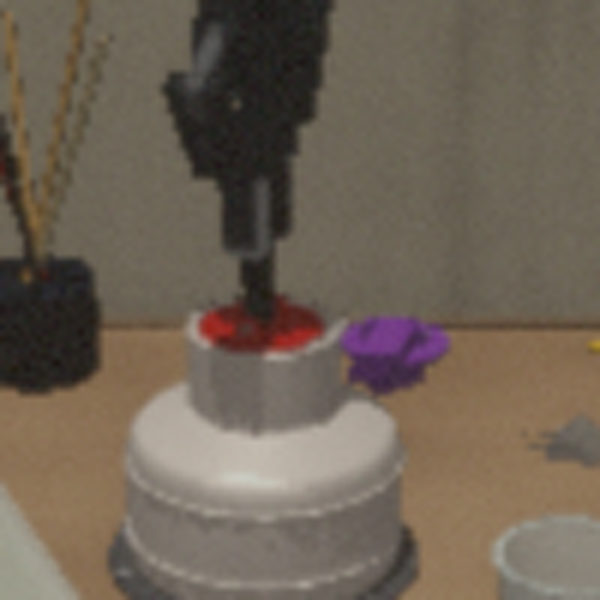

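The tab is now upright: foot (258,310), rising straight to (256,255). The moment reversed, so it is at its end of travel. Now I'll regrip with the tool vertical.

```bash
python3 -m crank '[{"gripper":26,"travel":[0,0,0],"twist":[0,0,0]},{"gripper":26,"travel":[1.0,0,0],"twist":[0,-0.034,0]},{"gripper":24,"travel":[0,0,0],"twist":[0,0,0]},{"gripper":20,"travel":[0,0,0],"twist":[0,0,0]},{"gripper":20,"travel":[0,0,0],"twist":[0,0,0]}]' 60
python3 - <<'E'
from h import *
o,R=st();print(R.T@o['wrist_force'],R.T@o['torque'])
E
python3 -m crank '[{"gripper":20,"travel":[0,0,1.5],"twist":[0,0,0]},{"gripper":20,"travel":[0,0,1.5],"twist":[0,0,0]},{"gripper":20,"travel":[0,0,0],"twist":[0,0,0]}]' 60
python3 - <<'E'
from h import *
o,R=st();print(R.T@o['wrist_force'],R.T@o['torque'])
E
```

```text
time: 13.4
ee_pos: [0.5385, -0.0867, 0.1623]
tcp_rot: [-180.0, -0.1, 157.4]
wrist_force: [-2.5, 1.4, 4.4]
opening: 0.0211
grasp_force: 49.1
13.4 q [-9.2  3.6  0.9 87.5  0.  13.5] pos [538.5 -86.7 162.3] rot [-1.7999e+02 -8.0000e-02  1.5735e+02] F [-2.5  1.4  4.4] M [ 0.35  0.63 -0.  ] open 21.1 g 49.1
[ 2.83704131  0.3781473  -4.411118  ] [-0.07983199  0.71488894  0.00396872]
time: 13.78
ee_pos: [0.5386, -0.0868, 0.1597]
tcp_rot: [-180.0, -0.0, 157.3]
wrist_force: [-2.8, 1.3, 8.1]
opening: 0.0208
grasp_force: 49.5
13.78 q [-9.2  3.5  0.6 87.1  0.  13.5] pos [538.6 -86.8 159.7] rot [-1.8000e+02 -4.0000e-02  1.5735e+02] F [-2.8  1.3  8.1] M [0.27 0.95 0.04] open 20.8 g 49.5
[ 3.0505325   0.13531403 -8.07414649] [ 0.12054861  0.97758801 -0.03495338]
```

```bash
python3 -m crank '[{"gripper":20,"travel":[0,0,1.4],"twist":[0,0,0]},{"gripper":20,"travel":[0,0,1.3],"twist":[0,0,0]},{"gripper":20,"travel":[0,0,0],"twist":[0,0,0]}]' 60
python3 - <<'E'
from h import *
o,R=st();print(R.T@o['wrist_force'],R.T@o['torque'])
E
```

```text
time: 14.15
ee_pos: [0.5387, -0.0868, 0.1575]
tcp_rot: [180.0, -0.0, 157.3]
wrist_force: [-4.8, 1.2, 11.6]
opening: 0.0212
grasp_force: 50.3
14.15 q [-9.2  3.5  0.3 86.9  0.  13.5] pos [538.7 -86.8 157.5] rot [ 1.7999e+02 -1.0000e-02  1.5735e+02] F [-4.8  1.2 11.6] M [ 0.33  1.2  -0.02] open 21.2 g 50.3
[  4.85964444  -0.70014398 -11.5675889 ] [0.15824745 1.23631854 0.02263033]
```

```bash
python3 -m crank '[{"gripper":20,"travel":[0.6,0,0.2],"twist":[0,0,-0.07]},{"gripper":20,"travel":[0,0,0],"twist":[0,0,-0.07]},{"gripper":20,"travel":[0,0,0],"twist":[0,0,-0.07]},{"gripper":20,"travel":[0,0,0],"twist":[0,0,0]}]' 60
python3 - <<'E'
from h import *
o,R=st();print(R.T@o['wrist_force'],R.T@o['torque'])
E
```

```text
time: 14.65
ee_pos: [0.539, -0.0868, 0.1577]
tcp_rot: [-180.0, 0.1, 169.4]
wrist_force: [-0.6, 0.5, 11.1]
opening: 0.0209
grasp_force: 50.0
14.65 q [-9.1  3.4  0.3 86.7 -0.   1.4] pos [539.  -86.8 157.7] rot [-1.8000e+02  1.2000e-01  1.6943e+02] F [-0.6  0.5 11.1] M [ 0.07  0.25 -0.02] open 20.9 g 50.0
[  0.71310619   0.40558099 -11.0963174 ] [-0.02658423  0.25742075  0.02496742]
```

```bash
python3 -m crank '[{"gripper":20,"travel":[0,0,0.5],"twist":[0,0,-0.07]},{"gripper":20,"travel":[0,0,0],"twist":[0,0,-0.07]},{"gripper":20,"travel":[0,0,0],"twist":[0,0,-0.07]},{"gripper":20,"travel":[0,0,0],"twist":[0,0,-0.07]},{"gripper":20,"travel":[0,0,0],"twist":[0,0,0]}]' 60
python3 - <<'E'
from h import *
o,R=st();print(R.T@o['wrist_force'],R.T@o['torque'])
E
python3 -m crank '[{"gripper":20,"travel":[0,0,0],"twist":[0,0,-0.07]},{"gripper":20,"travel":[0,0,0],"twist":[0,0,-0.07]},{"gripper":20,"travel":[0,0,0],"twist":[0,0,-0.07]},{"gripper":20,"travel":[0,0,0],"twist":[0,0,0]}]' 60
python3 - <<'E'
from h import *
o,R=st();print(R.T@o['wrist_force'],R.T@o['torque'])
E
```

```text
time: 15.28
ee_pos: [0.5392, -0.0869, 0.1574]
tcp_rot: [-180.0, 0.1, -174.5]
wrist_force: [0.3, -0.7, 12.3]
opening: 0.0212
grasp_force: 50.1
15.28 q [ -9.1   3.4   0.2  86.7  -0.  -14.6] pos [539.2 -86.9 157.4] rot [-1.7996e+02  1.5000e-01 -1.7453e+02] F [ 0.3 -0.7 12.3] M [0.05 0.09 0.03] open 21.2 g 50.1
[ -0.23905852  -0.75480098 -12.27248189] [-0.05613721  0.08366535 -0.02931098]
time: 15.78
ee_pos: [0.5393, -0.0869, 0.1574]
tcp_rot: [-179.9, 0.1, -162.5]
wrist_force: [-0.2, 0.3, 12.2]
opening: 0.0214
grasp_force: 50.1
15.78 q [ -9.2   3.4   0.2  86.7  -0.  -26.7] pos [539.3 -86.9 157.4] rot [-1.7993e+02  1.4000e-01 -1.6250e+02] F [-0.2  0.3 12.2] M [0.12 0.03 0.01] open 21.4 g 50.1
[  0.10757702   0.37952882 -12.15800029] [-0.12213281 -0.0024121  -0.01053962]
```

```bash
python3 -m crank '[{"gripper":20,"travel":[0,0,0],"twist":[0,0,-0.07]},{"gripper":20,"travel":[0,0,0],"twist":[0,0,-0.07]},{"gripper":20,"travel":[0,0,0],"twist":[0,0,-0.06]},{"gripper":20,"travel":[0,0,0],"twist":[0,0,0]}]' 60
python3 - <<'E'
from h import *
o,R=st();print(R.T@o['wrist_force'],R.T@o['torque'])
E
```

```text
time: 16.27
ee_pos: [0.5393, -0.0869, 0.1574]
tcp_rot: [-179.9, 0.1, -151.0]
wrist_force: [0.3, 0.8, 12.3]
opening: 0.021
grasp_force: 50.1
16.27 q [ -9.1   3.4   0.2  86.7  -0.  -38.1] pos [539.3 -86.9 157.4] rot [-1.7990e+02  1.2000e-01 -1.5105e+02] F [ 0.3  0.8 12.3] M [ 0.09  0.05 -0.04] open 21.0 g 50.1
[ -0.67003706   0.55138415 -12.28328335] [-1.06432399e-01 -2.79357481e-05  4.20178667e-02]
```

```bash
cat > chk.py <<'E'
from h import *
import sys
o=bot.get_obs();R=Ro.from_euler('xyz',o['tcp_rot'],degrees=True).as_matrix()
F=R.T@o['wrist_force'];M=R.T@o['torque'];print('yaw',o['tcp_rot'][2].round(2),'F',F.round(2),'M',M.round(3),(o['ee_pos']*1000).round(1),'g',round(o['grasp_force'],1))
sys.exit(abs(M[2])>0.2 or np.hypot(*F[:2])>5)
E
python3 -m crank '[{"gripper":20,"travel":[0,0,-1.3],"twist":[0,0,0]},{"gripper":20,"travel":[0,0,-1.2],"twist":[0,0,0]},{"gripper":20,"travel":[0,0,0],"twist":[0,0,0]}]' >/dev/null; python3 chk.py &&
python3 -m crank '[{"gripper":20,"travel":[0,0,0],"twist":[0,0,-0.02]},{"gripper":20,"travel":[0,0,0],"twist":[0,0,-0.02]},{"gripper":20,"travel":[0,0,0],"twist":[0,0,0]}]' >/dev/null && python3 chk.py &&
python3 -m crank '[{"gripper":20,"travel":[0,0,0],"twist":[0,0,-0.02]},{"gripper":20,"travel":[0,0,0],"twist":[0,0,-0.02]},{"gripper":20,"travel":[0,0,0],"twist":[0,0,0]}]' >/dev/null && python3 chk.py &&
python3 -m crank '[{"gripper":20,"travel":[0,0,0],"twist":[0,0,-0.02]},{"gripper":20,"travel":[0,0,0],"twist":[0,0,-0.02]},{"gripper":20,"travel":[0,0,0],"twist":[0,0,0]}]' >/dev/null && python3 chk.py &&
python3 -m crank '[{"gripper":20,"travel":[0,0,0],"twist":[0,0,-0.02]},{"gripper":20,"travel":[0,0,0],"twist":[0,0,-0.02]},{"gripper":20,"travel":[0,0,0],"twist":[0,0,0]}]' >/dev/null && python3 chk.py &&
python3 -m crank '[{"gripper":20,"travel":[0,0,0],"twist":[0,0,-0.02]},{"gripper":20,"travel":[0,0,0],"twist":[0,0,-0.02]},{"gripper":20,"travel":[0,0,0],"twist":[0,0,0]}]' >/dev/null && python3 chk.py
```

```text
yaw -151.09 F [-0.43 -0.74 -9.43] M [ 0.105 -0.16  -0.02 ] [539.2 -86.9 159.6] g 49.8False
```

```bash
sed -i 's/sys.exit(\(.*\))$/sys.exit(int(\1))/' chk.py
python3 -m crank '[{"gripper":20,"travel":[0,0,0],"twist":[0,0,-0.02]},{"gripper":20,"travel":[0,0,0],"twist":[0,0,-0.02]},{"gripper":20,"travel":[0,0,0],"twist":[0,0,0]}]' >/dev/null && python3 chk.py &&
python3 -m crank '[{"gripper":20,"travel":[0,0,0],"twist":[0,0,-0.02]},{"gripper":20,"travel":[0,0,0],"twist":[0,0,-0.02]},{"gripper":20,"travel":[0,0,0],"twist":[0,0,0]}]' >/dev/null && python3 chk.py &&
python3 -m crank '[{"gripper":20,"travel":[0,0,0],"twist":[0,0,-0.02]},{"gripper":20,"travel":[0,0,0],"twist":[0,0,-0.02]},{"gripper":20,"travel":[0,0,0],"twist":[0,0,0]}]' >/dev/null && python3 chk.py &&
python3 -m crank '[{"gripper":20,"travel":[0,0,0],"twist":[0,0,-0.02]},{"gripper":20,"travel":[0,0,0],"twist":[0,0,-0.02]},{"gripper":20,"travel":[0,0,0],"twist":[0,0,0]}]' >/dev/null && python3 chk.py &&
python3 -m crank '[{"gripper":20,"travel":[0,0,0],"twist":[0,0,-0.02]},{"gripper":20,"travel":[0,0,0],"twist":[0,0,-0.02]},{"gripper":20,"travel":[0,0,0],"twist":[0,0,0]}]' >/dev/null && python3 chk.py
```

```text
yaw -148.79 F [-0.38  0.17 -9.93] M [ 0.024 -0.081  0.045] [539.1 -86.8 159.4] g 49.7
yaw -146.5 F [-0.33  0.37 -9.14] M [ 0.051 -0.047  0.051] [539.1 -86.9 159.4] g 49.7
yaw -144.21 F [-1.01  0.1  -8.46] M [-0.041 -0.093  0.042] [539.1 -86.8 159.4] g 49.7
yaw -141.91 F [-0.39  0.74 -9.98] M [ 0.041 -0.018 -0.016] [539.1 -86.8 159.4] g 49.7
yaw -139.62 F [-1.07 -0.09 -8.44] M [ 0.002 -0.028  0.054] [539.1 -86.8 159.4] g 49.7
```

63° so far, no stop yet. Continuing the same way.

```bash

python3 -m crank '[{"gripper":20,"travel":[0,0,0],"twist":[0,0,-0.02]},{"gripper":20,"travel":[0,0,0],"twist":[0,0,-0.02]},{"gripper":20,"travel":[0,0,0],"twist":[0,0,0]}]' >/dev/null && python3 chk.py &&
python3 -m crank '[{"gripper":20,"travel":[0,0,0],"twist":[0,0,-0.02]},{"gripper":20,"travel":[0,0,0],"twist":[0,0,-0.02]},{"gripper":20,"travel":[0,0,0],"twist":[0,0,0]}]' >/dev/null && python3 chk.py &&
python3 -m crank '[{"gripper":20,"travel":[0,0,0],"twist":[0,0,-0.02]},{"gripper":20,"travel":[0,0,0],"twist":[0,0,-0.02]},{"gripper":20,"travel":[0,0,0],"twist":[0,0,0]}]' >/dev/null && python3 chk.py &&
python3 -m crank '[{"gripper":20,"travel":[0,0,0],"twist":[0,0,-0.02]},{"gripper":20,"travel":[0,0,0],"twist":[0,0,-0.02]},{"gripper":20,"travel":[0,0,0],"twist":[0,0,0]}]' >/dev/null && python3 chk.py &&
python3 -m crank '[{"gripper":20,"travel":[0,0,0],"twist":[0,0,-0.02]},{"gripper":20,"travel":[0,0,0],"twist":[0,0,-0.02]},{"gripper":20,"travel":[0,0,0],"twist":[0,0,0]}]' >/dev/null && python3 chk.py
```

```text
yaw -137.33 F [ 0.34  0.45 -8.57] M [-0.039 -0.084  0.053] [539.  -86.9 159.4] g 49.7
yaw -135.04 F [ 0.46 -0.59 -9.18] M [-0.012 -0.037  0.054] [539.  -86.8 159.4] g 49.7
yaw -132.75 F [-0.5  -0.44 -8.78] M [-0.011 -0.041  0.05 ] [539.1 -86.8 159.4] g 49.7
yaw -130.46 F [-0.24 -0.02 -9.12] M [-0.089 -0.037  0.045] [539.  -86.8 159.4] g 49.7
yaw -128.16 F [-0.4  -0.16 -8.88] M [ 0.001 -0.02   0.029] [539.  -86.8 159.4] g 49.7
```

```bash
python3 chk.py &&
python3 -m crank '[{"gripper":20,"travel":[0,0,0],"twist":[0,0,-0.02]},{"gripper":20,"travel":[0,0,0],"twist":[0,0,-0.02]},{"gripper":20,"travel":[0,0,0],"twist":[0,0,0]}]' >/dev/null && python3 chk.py &&
python3 -m crank '[{"gripper":20,"travel":[0,0,0],"twist":[0,0,-0.02]},{"gripper":20,"travel":[0,0,0],"twist":[0,0,-0.02]},{"gripper":20,"travel":[0,0,0],"twist":[0,0,0]}]' >/dev/null && python3 chk.py &&
python3 -m crank '[{"gripper":20,"travel":[0,0,0],"twist":[0,0,-0.02]},{"gripper":20,"travel":[0,0,0],"twist":[0,0,-0.02]},{"gripper":20,"travel":[0,0,0],"twist":[0,0,0]}]' >/dev/null && python3 chk.py &&
python3 -m crank '[{"gripper":20,"travel":[0,0,0],"twist":[0,0,-0.02]},{"gripper":20,"travel":[0,0,0],"twist":[0,0,-0.02]},{"gripper":20,"travel":[0,0,0],"twist":[0,0,0]}]' >/dev/null && python3 chk.py
```

```text
yaw -128.16 F [-0.4  -0.16 -8.88] M [ 0.001 -0.02   0.029] [539.  -86.8 159.4] g 49.7
yaw -125.87 F [ 0.38 -0.18 -9.79] M [-0.01  -0.014  0.038] [539.  -86.8 159.4] g 49.7
yaw -123.58 F [-0.46  0.96 -8.85] M [-0.048 -0.03   0.073] [539.  -86.8 159.4] g 49.7
yaw -121.29 F [  0.44   1.12 -10.14] M [-0.335  0.013  0.103] [538.8 -86.8 159.4] g 49.8
yaw -119.01 F [  0.76   3.49 -10.44] M [-0.867  0.14   0.199] [538.3 -86.7 159.3] g 49.9
```

```bash
python3 -m crank '[{"gripper":20,"travel":[0,0,0],"twist":[0,0,-0.02]},{"gripper":20,"travel":[0,0,0],"twist":[0,0,0]},{"gripper":20,"travel":[0,0,0],"twist":[0,0,0]}]' >/dev/null ; python3 chk.py
```

```text
yaw -117.89 F [  0.54   3.63 -10.68] M [-1.054  0.14   0.416] [538.2 -86.6 159.3] g 49.9
```

Stop felt at about 84° of tool turn (torque 0.42 N m). Backing off slightly and easing up.

```bash
python3 -m crank '[{"gripper":20,"travel":[0,0,0],"twist":[0,0,0.03]},{"gripper":20,"travel":[0,0,-1],"twist":[0,0,0]},{"gripper":20,"travel":[0,0,-1],"twist":[0,0,0]},{"gripper":20,"travel":[0,0,0],"twist":[0,0,0]}]' >/dev/null ; python3 chk.py
python3 -m crank '[{"gripper":20,"travel":[0,0,-1],"twist":[0,0,0]},{"gripper":20,"travel":[0,0,-1],"twist":[0,0,0]},{"gripper":20,"travel":[0,0,0],"twist":[0,0,0]}]' >/dev/null ; python3 chk.py
python3 -m crank '[{"gripper":20,"travel":[0,0,-1],"twist":[0,0,0]},{"gripper":20,"travel":[0,0,-1],"twist":[0,0,0]},{"gripper":20,"travel":[0,0,0],"twist":[0,0,0]}]' >/dev/null ; python3 chk.py
```

```text
yaw -119.58 F [ 0.41  2.91 -7.12] M [-0.638  0.095  0.066] [538.2 -86.6 160.6] g 49.3
yaw -119.58 F [-0.21  1.87 -4.13] M [-0.411  0.072  0.095] [538.2 -86.7 162.2] g 49.1
yaw -119.57 F [-0.09  0.1  -0.53] M [-0.172  0.017  0.07 ] [538.1 -86.6 164. ] g 48.9
```

```bash
python3 -m crank '[{"gripper":20,"travel":[0,0,-1],"twist":[0,0,0]},{"gripper":20,"travel":[0,0,-1],"twist":[0,0,0]},{"gripper":20,"travel":[0,0,0],"twist":[0,0,0]}]' >/dev/null ; python3 chk.py && 
python3 -m crank '[{"gripper":20,"travel":[0,0,-2],"twist":[0,0,0]},{"gripper":20,"travel":[0,0,-2],"twist":[0,0,0]},{"gripper":20,"travel":[0,0,0],"twist":[0,0,0]}]' >/dev/null ; python3 chk.py
```

```text
yaw -119.57 F [-0.17 -0.01  2.01] M [-0.085  0.     0.042] [538.  -86.6 165.9] g 48.8
yaw -119.57 F [-0.09  1.25  0.49] M [-0.295  0.051  0.05 ] [538.1 -86.6 170.5] g 49.0
```

```bash
python3 -m crank '[{"gripper":20,"travel":[0,0,-6],"twist":[0,0,0]},{"gripper":20,"travel":[0,0,-8],"twist":[0,0,0]},{"gripper":20,"travel":[0,0,-8],"twist":[0,0,0]},{"gripper":20,"travel":[0,0,-12],"twist":[0,0,0]},{"gripper":20,"travel":[0,0,-18],"twist":[0,0,0]},{"gripper":20,"travel":[0,0,-18],"twist":[0,0,0]},{"gripper":20,"travel":[0,0,0],"twist":[0,0,0]}]' >/dev/null ; python3 chk.py
python3 - <<'E'
from h import *
o,R=st()
im=bot.camera('side');cv2.imwrite('pics/s6.png',cv2.resize(im[70:230,190:350,::-1],None,fx=3.7,fy=3.7,interpolation=cv2.INTER_CUBIC))
im=cv2.imread('pics/top0.png');t=(np.abs(im.astype(int)-im[205,151])<40).all(2).astype(np.uint8);t[:170]=0;t[235:]=0;t[:,:105]=0;t[:,195:]=0
n,l,s,c=cv2.connectedComponentsWithStats(t);v,u=np.nonzero(l==1+s[1:,4].argmax())
for z in(.002,.016):
    P=np.array([plane('top',a,b,z) for a,b in zip(u,v)])[:,:2]*1000;print('tray',cv2.minAreaRect(P.astype(np.float32)))
print(R.T@(np.array([511,196,240])-o['ee_pos']*1000))
E
```

```text
yaw -119.57 F [-0.49 -0.34  0.81] M [0.013 0.003 0.031] [538.8 -86.7 241.9] g 49.0
25.15 q [ -9.1   4.5  10.8  96.1  -0.  -69.6] pos [538.8 -86.7 241.9] rot [-1.7989e+02  4.0000e-02 -1.1957e+02] F [ 0.5  0.3 -0.8] M [-0.01 -0.01 -0.03] open 20.7 g 49.0
tray ((510.7767333984375, 195.6066436767578), (89.33057403564453, 137.33726501464844), 2.8047232627868652)
tray ((509.6410217285156, 192.8399658203125), (88.31281280517578, 135.77256774902344), 2.80470609664917)
[-232.17968578  163.72995365    1.77738632]
```

View pics/s6.png

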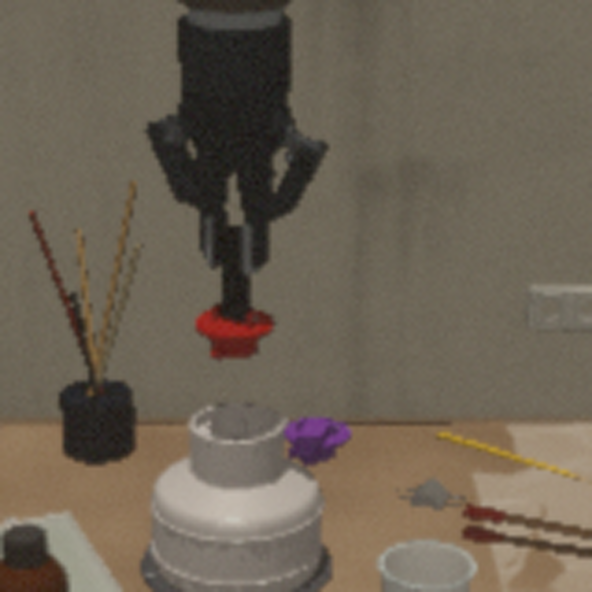

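The cap is out, upright, in the gripper: disc at crop (235,325), canister mouth open at (238,420). Moving over the tray and down.

```bash
python3 -m crank '[{"gripper":20,"travel":[-12,8.5,0],"twist":[0,0,0]},{"gripper":20,"travel":[-23,16.3,0],"twist":[0,0,0]},{"gripper":20,"travel":[-23,16.3,0],"twist":[0,0,0]},{"gripper":20,"travel":[-23,16.3,0],"twist":[0,0,0]},{"gripper":20,"travel":[-23,16.3,0],"twist":[0,0,0]},{"gripper":20,"travel":[-23,16.3,0],"twist":[0,0,0]},{"gripper":20,"travel":[-23,16.3,0],"twist":[0,0,0]},{"gripper":20,"travel":[-23,16.3,0],"twist":[0,0,0]},{"gripper":20,"travel":[-23,16.3,0],"twist":[0,0,0]},{"gripper":20,"travel":[-23,16.3,0],"twist":[0,0,0]},{"gripper":20,"travel":[-11,8,0],"twist":[0,0,0]}]'>/dev/null
python3 -m crank '[{"gripper":20,"travel":[0,0,10],"twist":[0,0,0]},{"gripper":20,"travel":[0,0,20],"twist":[0,0,0]},{"gripper":20,"travel":[0,0,25],"twist":[0,0,0]},{"gripper":20,"travel":[0,0,25],"twist":[0,0,0]},{"gripper":20,"travel":[0,0,25],"twist":[0,0,0]},{"gripper":20,"travel":[0,0,25],"twist":[0,0,0]},{"gripper":20,"travel":[0,0,20],"twist":[0,0,0]},{"gripper":20,"travel":[0,0,10],"twist":[0,0,0]},{"gripper":20,"travel":[0,0,0],"twist":[0,0,0]}]'>/dev/null
python3 - <<'E'
from h import *
o,R=st()
im=bot.camera('side');cv2.imwrite('pics/s7.png',cv2.resize(im[190:320,200:330,::-1],None,fx=4.5,fy=4.5,interpolation=cv2.INTER_CUBIC))
E
```

```text
27.7 q [ 20.8   4.1  -7.6  78.4   0.  -39.6] pos [509.2 193.3  79.5] rot [ 1.7991e+02 -8.0000e-02 -1.1961e+02] F [-0.1  0.7  0.3] M [-0.   -0.03  0.03] open 21.1 g 49.0
```

View pics/s7.png

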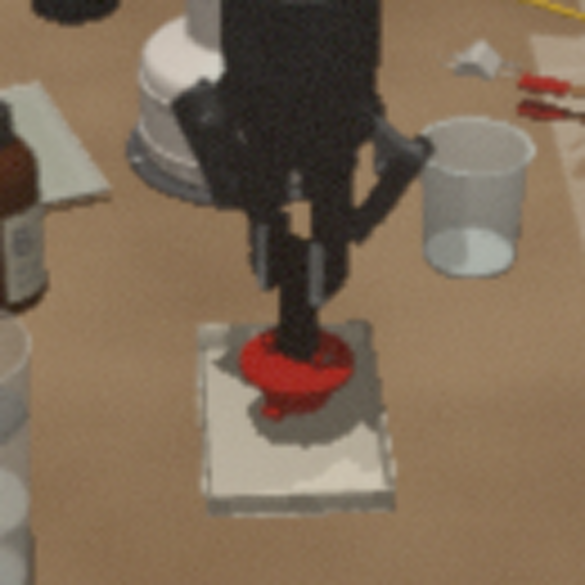

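The cap is above the tray floor, well within the walls. Lowering until contact.

```bash
sed 's/sys.exit.*/sys.exit(int(F[2]<-1.2))/' chk.py > chz.py
python3 -m crank '[{"gripper":20,"travel":[0,0,5],"twist":[0,0,0]},{"gripper":20,"travel":[0,0,4],"twist":[0,0,0]},{"gripper":20,"travel":[0,0,2],"twist":[0,0,0]},{"gripper":20,"travel":[0,0,0],"twist":[0,0,0]}]'>/dev/null; python3 chz.py &&
python3 -m crank '[{"gripper":20,"travel":[0,0,1],"twist":[0,0,0]},{"gripper":20,"travel":[0,0,0],"twist":[0,0,0]}]'>/dev/null; python3 chz.py &&
python3 -m crank '[{"gripper":20,"travel":[0,0,1],"twist":[0,0,0]},{"gripper":20,"travel":[0,0,0],"twist":[0,0,0]}]'>/dev/null; python3 chz.py &&
python3 -m crank '[{"gripper":20,"travel":[0,0,1],"twist":[0,0,0]},{"gripper":20,"travel":[0,0,0],"twist":[0,0,0]}]'>/dev/null; python3 chz.py &&
python3 -m crank '[{"gripper":20,"travel":[0,0,1],"twist":[0,0,0]},{"gripper":20,"travel":[0,0,0],"twist":[0,0,0]}]'>/dev/null; python3 chz.py &&
python3 -m crank '[{"gripper":20,"travel":[0,0,1],"twist":[0,0,0]},{"gripper":20,"travel":[0,0,0],"twist":[0,0,0]}]'>/dev/null; python3 chz.py
```

```text
yaw -119.57 F [-0.23  0.93  0.91] M [ 0.02  -0.055  0.011] [509.5 194.   69.1] g 49.0
yaw -119.57 F [-0.72  0.69  0.62] M [-0.05  -0.019 -0.031] [509.6 194.   68.2] g 49.0
yaw -119.58 F [-0.07 -0.76  0.17] M [ 0.001 -0.016  0.015] [509.6 194.   67.1] g 49.0
yaw -119.58 F [ 0.29 -1.26  0.36] M [-0.015  0.042  0.002] [509.5 194.   66.1] g 49.0
yaw -119.57 F [ 0.15 -0.93  0.37] M [ 0.046 -0.019 -0.01 ] [509.5 194.   65.1] g 49.0
yaw -119.58 F [ 0.07  0.3  -2.12] M [-0.042 -0.005  0.032] [509.7 194.   64.3] g 49.2
```

Contact at 2 N. Opening slowly and retreating.

```bash
python3 -m crank '[{"gripper":21.5,"travel":[0,0,0],"twist":[0,0,0]},{"gripper":23,"travel":[0,0,0],"twist":[0,0,0]},{"gripper":26,"travel":[0,0,0],"twist":[0,0,0]},{"gripper":32,"travel":[0,0,0],"twist":[0,0,0]},{"gripper":38,"travel":[0,0,0],"twist":[0,0,0]}]' 20; python3 chk.py
python3 -m crank '[{"gripper":38,"travel":[0,0,-6],"twist":[0,0,0]},{"gripper":38,"travel":[0,0,-15],"twist":[0,0,0]},{"gripper":38,"travel":[0,0,-25],"twist":[0,0,0]},{"gripper":38,"travel":[0,0,-30],"twist":[0,0,0]},{"gripper":38,"travel":[0,0,-30],"twist":[0,0,0]},{"gripper":38,"travel":[0,0,-30],"twist":[0,0,0]},{"gripper":38,"travel":[0,0,0],"twist":[0,0,0]}]'
python3 - <<'E'
from h import *
im=bot.camera('side');cv2.imwrite('pics/s8.png',cv2.resize(im[190:320,200:330,::-1],None,fx=4.5,fy=4.5,interpolation=cv2.INTER_CUBIC))
E
```

```text
time: 30.12
ee_pos: [0.5096, 0.194, 0.0642]
tcp_rot: [180.0, -0.0, -119.6]
wrist_force: [1.1, 0.4, -1.3]
opening: 0.0379
grasp_force: 0.0
yaw -119.58 F [-0.9  -0.73  1.27] M [ 0.067 -0.015 -0.022] [509.6 194.   64.2] g 0.0
time: 31.0
ee_pos: [0.5107, 0.1944, 0.2038]
tcp_rot: [-179.9, 0.2, -119.6]
wrist_force: [-0.3, 0.7, -0.8]
opening: 0.0384
grasp_force: 0.0
```

View pics/s8.png

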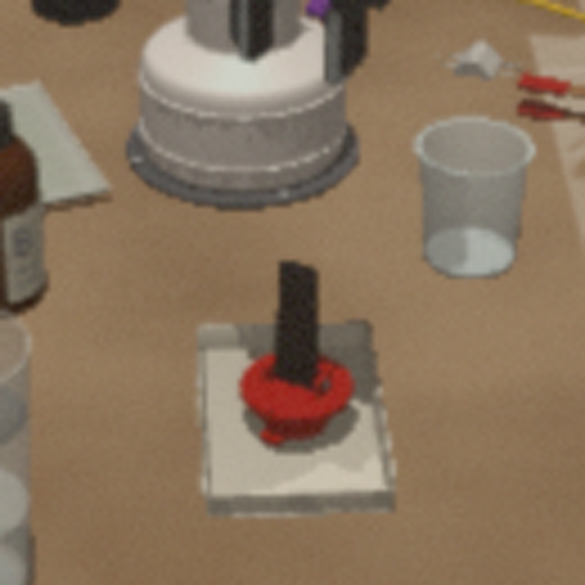

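The cap stands upright in the tray (disc at crop (297,390)), and the tab is up (top at (297,265)). Handing in.

```bash
python3 -c "from workcell import bot; print(bot.job_done())"
```

```text
the job is handed in; nothing more can be done
None
```

The canister is open and the red cap stands upright in the card tray with its tab up; the job was handed in at about 31 s, the cap turned to its stop at about 0.42 N m, and the bottle, cup and pebble were not touched.

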